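Post a sample tin through the drop box flap

TASK

Push the red-lidded tin along the feed deck with your fingertips, through the orange swing flap and over the edge, so that it drops down the chute into the clear drop box; never pick it up or tip it over on the deck. Then take the fingers out so that the flap hangs fully shut again. Leave the blue-lidded tin, the jar and the spoon where they are.

Things in the scene. Friction and masses are not known exactly. Their poses are not given: they have to be found in the camera images.
- dropbox: Fixed sample drop box. Origin on the bench (z=0), midway across, in the flap's plane; +x = feed direction (from open deck through the flap), +y left of it, z up. Feed deck: level, top 90 mm above the bench, x -220 to +25 mm, y -130 to +130 mm, 8 mm high side rims, rear open. At x=0 a white door frame, 8 mm thick, 138 mm wide, top 220 mm above the bench, with wings 30 mm high to the deck's sides.
- opening (a point): Middle of the opening's foot in the white frame (box x=0, y=0, on the deck). The opening is 114 mm wide and 110 mm high, filled by the flap. Two low white guides (20 mm high, 4 mm thick) funnel towards it over the deck, from box x=-53 mm, y=+-101 mm to x=-5 mm, y=+-56 mm.
- deck_edge (a point): Middle of the deck's inner edge, box x=+25 mm, 90 mm above the bench. Beyond it a steep chute (55 degrees) drops to the box floor. A tin pushed until its middle is past this edge tips over it and slides down by itself.
- box_floor (a point): Middle of the rubber floor at the chute's foot, 12 mm above the bench, box x=+140 mm. The clear box round it is 122 mm wide inside, its far wall at box x=203 mm, its clear roof 200 to 204 mm above the bench.
- flap (a joint): Angle of the orange flap (rad): 0 = hanging shut, grows as its lower edge swings inwards (feed direction), up to 1.35. It hangs freely from a hinge along its top edge, 199 mm above the bench at x=0 of the drop box, weighs 120 g, cannot swing outwards, and falls shut by itself when nothing holds it. A light push opens it.
- flap_edge (a point): Middle of the flap's lower edge, about 5 mm above the deck when shut. The flap is a plate 104 mm wide, 104 mm from hinge to lower edge, 4 mm thick.
- red_tin: Squat round sealed steel tin with a red lid and a paper band, 74 mm diameter, 40 mm high, about 0.18 kg. Standing loose on the feed deck. Origin at the centre of its underside, z up its axis.
- blue_tin: The same tin with a blue lid, standing on the bench beside the clear box. Origin at the centre of its underside. To be left alone.
- jar: Closed jar, 54 mm diameter, 85 mm high, standing on the bench beside the clear box. Origin at the centre of its underside. To be left alone.
- spoon: Long spoon lying on the bench behind the rear edge of the feed deck. To be left alone.

How it is judged:
On the way, in this order (a step that is already met when the one before it is completed fails the run):
1. the red tin, still on the deck, has pushed the flap open (value of joint flap above 0.25 rad and x of red_tin in the frame of dropbox above -0.03 m and z of red_tin in the frame of dropbox above 0.075 m), for 0.05 s.
2. the red tin has dropped over the edge into the box (x of red_tin in the frame of dropbox above 0.035 m and z of red_tin in the frame of dropbox below 0.07 m), for 0.1 s.
At the end, for the whole second after the job is handed in: The red tin lies at rest (slower than 30 mm/s) inside the clear box, the centre of its underside at least 40 mm past the flap plane and less than 70 mm above the bench, not touching the flap; the flap hangs shut (under 0.05 rad) (x of red_tin in the frame of dropbox between 0.04 and 0.206 m and y of red_tin in the frame of dropbox between -0.063 and 0.063 m and z of red_tin in the frame of dropbox below 0.07 m and linear speed of red_tin below 0.03 m/s and value of joint flap below 0.05 rad and contact force between red_tin and flap below 0.1 N).
It fails at once if the red tin was lifted (more than 12 mm off the deck) (z of red_tin in the frame of dropbox above 0.102 m).
It fails at once if the red tin was tipped over on the deck, before the flap (x of red_tin in the frame of dropbox below -0.01 m and angle between red_tin's own z axis and vertical above 0.4 rad).
It fails at once if the red tin fell off the deck outside the box (x of red_tin in the frame of dropbox below -0.01 m and z of red_tin in the frame of dropbox below 0.07 m).
It fails at once if the blue tin, the jar or the spoon was moved (over 15 mm) (distance of any of blue_tin, jar, spoon from where it was at the start of the episode above 0.015 m).
It also fails if it takes over 45 s, if anything falls off the work surface, if the arm or the gripper's body presses on something with over 40 N, if the wrist force passes 120 N, or if a joint passes its speed limit or range.

ROBOT

A 7-joint arm with a two-finger parallel gripper is mounted at the origin on the work surface. World frame = base frame: x ahead of the robot, y to its left, z up, the work surface at z = 0. Lengths are in m, angles in rad, forces in N, time in s.
With the tool pointing down it reaches from about 0.4 to 0.9 m from the base axis. Payload 5.6 kg.
Tool frame: the origin (TCP) lies at the very end of the fingers, on their centre line; the grasp point (between the pads) lies 19 mm behind it; x points along the fingers, y is the direction in which the jaws open and shut, and the axes are right-handed (so a half turn about x gives the same grasp; the last joint's range is limited). The gripper opens to 92 mm and grips with 3 to 60 N. Pads are 20 mm wide; open, the fingers measure 128 mm over their backs; the gripper's body (75 mm by 189 mm) begins 69 mm behind the grasp point.
Start: joints at [-1.196, 0.468, -0.012, 1.603, 0.006, 1.071, -0.056], TCP at [0.264, 0.594, 0.215] pointing down, gripper open.
Joint ranges: [-2.53, 2.53], [-0.31, 2.02], [-1.57, 1.55], [0.28, 2.44], [-1.29, 4.43], [0.15, 1.84], [-2.92, 2.92]. Speed limits (rad/s): [2.57, 2.57, 3.14, 3.14, 3.14, 3.14, 3.14].

INTERFACE

Orientations are given as a unit quaternion [x, y, z, w].
In Python, from plant import * gives the robot as it stands.
- The arm moves only by the tool arm_command, never from a script. Its argument "plan" is a list that holds one entry, the list of rows, each a list of 7 numbers: the shift along the tool's x, y, z as a fraction of full scale, then the turn, a rotation vector about the tool's x, y, z as a fraction of full scale, then the opening, from 0 (shut) to 1 (fully open). In form: [[[dx, dy, dz, ax, ay, az, gripper], ...]]. A call has 1 to 20 rows; each row shifts and turns the commanded pose from where the row before left it, along the tool's axes as they then stand; what a row does not reach is not made up. Full scale, the value 1, is 0.2 m for a shift and 360 degrees for a turn. A row lasts 1/8 s, in which the tool goes at most 62.5 mm and 10.7 degrees, less where a joint would pass 70% of its speed; a pose out of reach is approached as far as the arm can. A call with a number of a shift or a turn outside -1 to 1 is refused whole. A call with a gripper value outside its range is refused whole. The fingers move at their own pace and stop on an object; "newtons" is the grip in N (left out, the last holds). Time passes only in rows, so rows that do not move let the fingers close. It gives the time, the measured TCP pose, the force and the opening at its end, in the units of the state.
- read_state(): the state, without advancing time (a new reading comes with each control period).
- camera(name): name is "scene" or "top"; returns a dict with "frame" (480x640x3 uint8, blue, green, red), "fx", "fy", "cx", "cy" (pixels), "k1" (the pictures are not rectified: a ray, as slopes to the right and down, at radius r is drawn at 1 + k1 r^2 times it, then the intrinsics apply), "eye" and "attitude" of the camera in the world. Camera axes: x right, y up, looking along -z (the intrinsics and any distortion apply to the point x, -y, -z); pixel columns grow to the right and rows downward; lengths in m; the calibration is good to about 2 mm. A picture is of the moment at which its call begins. There is no depth.
- close_job(): hands the job in, once; it reports no verdict.
The state is a dict: "time_s": time; "qpos": joint angles; "qd": joint speeds; "joint_torque": joint torques, N m; "tool_pos": TCP position; "tcp_rot": TCP orientation; "ft_force": force on the tool from outside, world axes, zero at the start; "wrist_torque": the same for the moment, N m; "gripper_width": finger opening in m.
Only numpy, scipy, OpenCV 4.12 (cv2) and the standard library are available. Lean on these libraries where they do the work, as an engineer would, in place of code of your own. Each camera call takes 0.05 s, during which the arm holds its last target. There are 200 camera calls.

## Working session

There is one attempt and no reset: what is moved stays moved. The work goes in short steps, Python scripts to look and compute and a tool call to move; the robot and the scene stay as the last step left them, time stands still between calls to the robot, and variables do not carry over. Pictures are saved under pics/ and viewed, about 8 in all and at most 12, crops included, and the job is handed in when it is done.

Besides the shell and the picture viewer there is one more tool, called after "Emit:" by a JSON object that holds its "api" and its "payload". arm_command: Moves the arm, as the interface text tells. Shift numbers are shares of 0.2 m and turn numbers shares of 360 degrees, none past 1 either way. Its arguments: {"type":"object","properties":{"plan":{"type":"array"},"newtons":{"type":"number"}},"required":["plan"]}

```bash
mkdir -p pics; ls
python3 - <<'E'
from plant import *
import cv2,pickle
d={}
for n in ("scene","top"):
    c=camera(n); d[n]=c; cv2.imwrite(f"pics/{n}0.png",c["frame"])
    print(n,{k:v for k,v in c.items() if k!="frame"})
pickle.dump(d,open("c0.pkl","wb"))
s=read_state(); print(s["time_s"],s["tool_pos"],s["tcp_rot"],s["gripper_width"])
E
```

```text
pics
scene {'fx': 464.22196431136024, 'fy': 464.22196431136024, 'cx': 324.2369613436954, 'cy': 248.91372518453198, 'k1': 0.015192368390287647, 'eye': array([0.52908538, 0.30751772, 0.72048665]), 'attitude': array([-0.02216444,  0.2459508 ,  0.96614114, -0.07475453])}
top {'fx': 546.9868565188481, 'fy': 546.9868565188481, 'cx': 316.3404588143135, 'cy': 247.0895338204049, 'k1': -0.06470714499992393, 'eye': array([ 0.40438167, -0.02350297,  1.115175  ]), 'attitude': array([-0.07506934,  0.06351357,  0.70550658, -0.70184834])}
0.1 [0.26357611 0.59360578 0.21376717] [ 0.14609803  0.6918038  -0.14716917  0.69166762] 0.09183497601098319
```

View pics/top0.png

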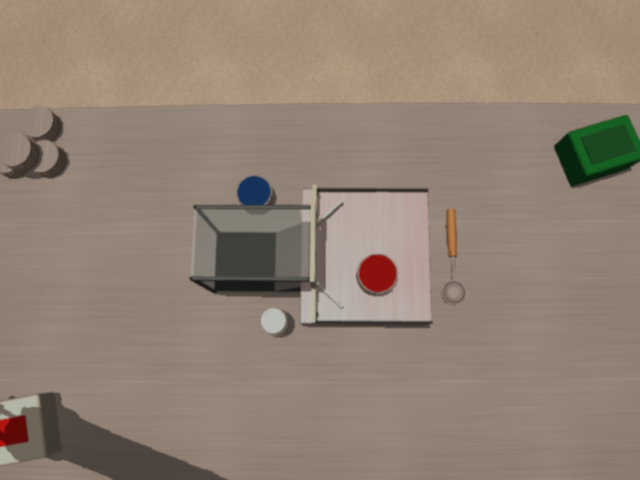

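View pics/scene0.png

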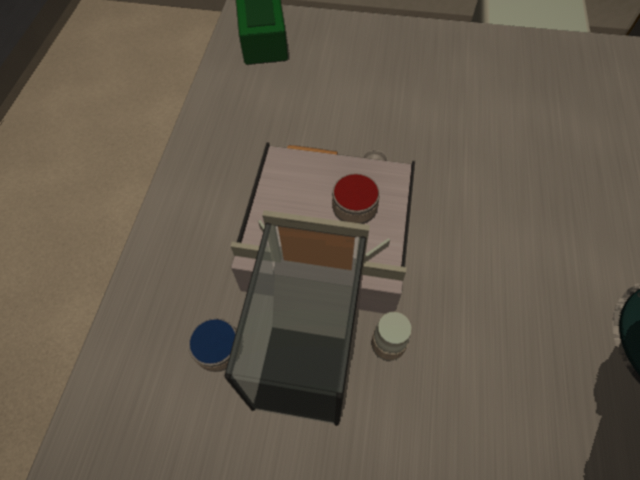

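Top view: deck at columns 302–430, rows 190–322, with its open rear at the right. The red tin is at (377,273), the frame near column 314, and the box to its left. The blue tin is at (255,192), the jar at (275,322), and the spoon at column 453. The feed direction is image-left (about world +y).

```bash
cat > h.py <<'E'
import numpy as np,cv2
from scipy.spatial.transform import Rotation as R
def ray(c,uv):
    D=np.array([c["k1"],0,0,0,0.]);K=np.array([[c["fx"],0,c["cx"]],[0,c["fy"],c["cy"]],[0,0,1]])
    p=cv2.undistortPoints(np.array(uv,float).reshape(-1,1,2),K,D)[:,0]
    return R.from_quat(c["attitude"]).apply(np.c_[p[:,0],-p[:,1],-np.ones(len(p))])
def onz(c,uv,z):
    d=ray(c,uv); return c["eye"]+d*((z-c["eye"][2])/d[:,2])[:,None]
def blob(c,lo,hi,lo2=None,hi2=None,roi=None):
    h=cv2.cvtColor(c["frame"],cv2.COLOR_BGR2HSV); m=cv2.inRange(h,lo,hi)
    if lo2: m|=cv2.inRange(h,lo2,hi2)
    if roi: k=np.zeros_like(m);x0,y0,x1,y1=roi;k[y0:y1,x0:x1]=255;m&=k
    n=max(cv2.findContours(m,0,cv2.CHAIN_APPROX_NONE)[0],key=cv2.contourArea)
    return n
RED=((0,150,70),(8,255,255),(172,150,70),(180,255,255))
def red(c,roi):
    n=blob(c,*RED,roi=roi); p=onz(c,n[:,0]+0.0,0.13); q,r=cv2.minEnclosingCircle(p[:,:2].astype(np.float32)*1000)
    m=cv2.moments((p[:,:2]*1000).astype(np.float32)); return np.array([m["m10"],m["m01"]])/m["m00"],q,r
E
python3 - <<'E'
from h import *
import pickle
d=pickle.load(open("c0.pkl","rb"));np.set_printoptions(precision=4,suppress=True)
t,s=d["top"],d["scene"]
print(red(t,(330,230,430,320)),red(s,(320,160,400,220)))
print("rear rim corners top",onz(t,[(428,190),(431,322)],.098))
print("rear rim corners scene",onz(s,[(268,145),(413,162)],.098))
print("spoon",onz(t,[(452,209),(452,257),(465,292)],0.01))
im=cv2.resize(t["frame"][175:340,185:475],None,fx=2.7,fy=2.7,interpolation=cv2.INTER_CUBIC)
im2=cv2.resize(s["frame"][130:310,225:425],None,fx=2.7,fy=2.7,interpolation=cv2.INTER_CUBIC)
cv2.imwrite("pics/crop.png",np.clip(im*1.3,0,255).astype(np.uint8))
cv2.imwrite("pics/crop2.png",np.clip(im2*1.3,0,255).astype(np.uint8))
E
```

```text
(array([ 551.9994, -118.1983]), (552.1066284179688, -118.16072082519531), 33.70035171508789) (array([ 550.2057, -117.3862]), (550.1680297851562, -117.24742126464844), 33.71023941040039)
rear rim corners top [[ 0.7179 -0.2238  0.098 ]
 [ 0.4642 -0.2185  0.098 ]]
rear rim corners scene [[ 0.7142 -0.2155  0.098 ]
 [ 0.4628 -0.2158  0.098 ]]
spoon [[ 0.7034 -0.2895  0.01  ]
 [ 0.6016 -0.2841  0.01  ]
 [ 0.5293 -0.307   0.01  ]]
```

View pics/crop.png

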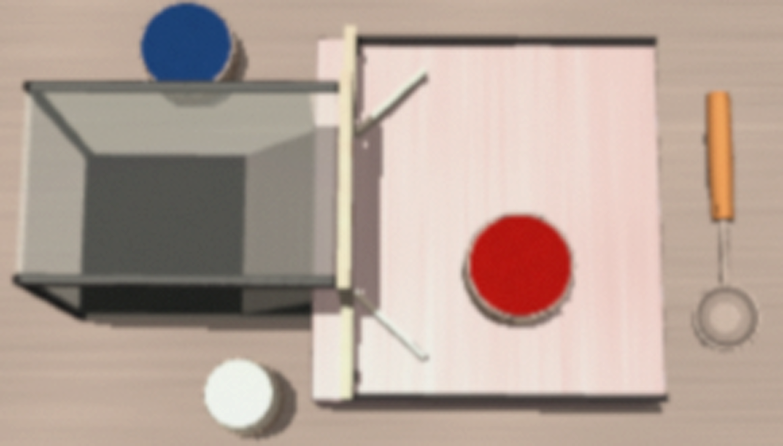

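View pics/crop2.png

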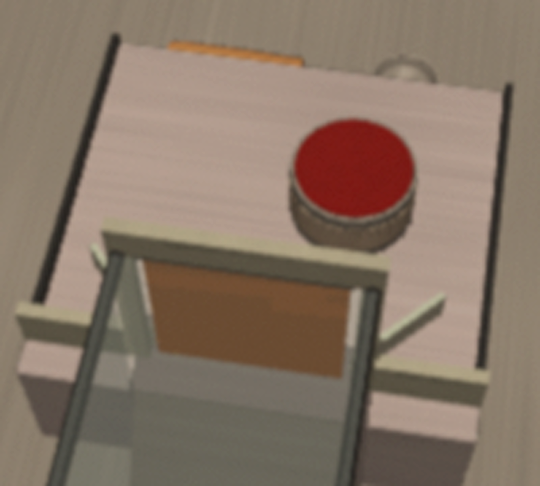

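Crops: the deck, guides and frame are clear. The guide tips are at top-crop (426,74) and (425,357), and the frame's top bar is at scene-crop (105,220)–(388,265).

Run:
```python
from h import *
import pickle
d=pickle.load(open("c0.pkl","rb"));np.set_printoptions(precision=4,suppress=True)
t,s=d["top"],d["scene"]
T=lambda l:np.array(l)/2.7+[185,175]
S=lambda l:np.array(l)/2.7+[225,130]
A=onz(t,T([(425,76),(424,357)]),.11);B=onz(s,S([(96,250),(441,297)]),.11)
C=onz(t,T([(655,42),(664,398)]),.098);D=onz(s,S([(117,38),(508,88)]),.098)
E=onz(t,T([(350,30),(347,396)]),.12)
F=onz(s,S([(107,228),(386,273)]),.22)
G=onz(t,T([(655,48),(663,392)]),.09)
for n,x in zip(("guide top","guide sc","rim top","rim sc","wing top","frame sc","deck rear"),(A,B,C,D,E,F,G)):
    v=x[0]-x[1]; print(n,x[:,:2].ravel(),"len",np.linalg.norm(v),"mid",x.mean(0)[:2],"ang",np.degrees(np.arctan2(v[1],v[0])))
```

```text
guide top [ 0.6893 -0.0573  0.4916 -0.0541] len 0.19774656670623844 mid [ 0.5904 -0.0557] ang -0.9273712987970288
guide sc [ 0.689  -0.0514  0.491  -0.0505] len 0.19792765277549715 mid [ 0.59  -0.051] ang -0.26643668460214054
rim top [ 0.7168 -0.223   0.4635 -0.2183] len 0.2534109069426344 mid [ 0.5901 -0.2206] ang -1.0558805867023031
rim sc [ 0.714  -0.2176  0.4625 -0.2146] len 0.25158826950334995 mid [ 0.5882 -0.2161] ang -0.6953604482527558
wing top [ 0.7204 -0.0047  0.4649 -0.0019] len 0.2555826184628178 mid [ 0.5926 -0.0033] ang -0.619132257801662
frame sc [0.6577 0.0005 0.5242 0.0051] len 0.13353202506733902 mid [0.591  0.0028] ang -1.9805904388667819
deck rear [ 0.7148 -0.2243  0.468  -0.2193] len 0.2467752416295821 mid [ 0.5914 -0.2218] ang -1.1664344204735753
```

```bash
cat >> h.py <<'E'
O=np.array([.5925,-.001,0]);a=np.radians(.9);f=np.array([np.sin(a),np.cos(a),0]);l=np.array([-np.cos(a),np.sin(a),0])
def W(bx,by,z): return O+bx*f+by*l+[0,0,z]
def box(p): d=np.array(p)-O; return np.array([d@f,d@l,p[2]])
def shift(s,target):
    v=R.from_quat(s["tcp_rot"]).inv().apply(np.array(target)-s["tool_pos"]); return v/0.2
def Rt(th,sg):
    x=f*np.sin(th)-np.array([0,0,1])*np.cos(th); y=sg*l; return R.from_matrix(np.c_[x,y,np.cross(x,y)])
E
python3 - <<'E'
from h import *
from plant import *
s=read_state();np.set_printoptions(precision=4,suppress=True)
print(R.from_quat(s["tcp_rot"]).as_matrix())
for t in ([.264,.594,.36],W(-.19,.04,.36)): print(t,shift(s,t))
for sg in (1,-1): print(sg,(R.from_quat(s["tcp_rot"]).inv()*Rt(np.radians(45),sg)).as_rotvec(degrees=True)/360)
E
```

```text
[[-0.0005  0.4057  0.914 ]
 [-0.0014  0.914  -0.4057]
 [-1.     -0.0015  0.0001]]
[0.264, 0.594, 0.36] [-0.7312  0.0015  0.0012]
[ 0.5495 -0.1903  0.36  ] [-0.7262 -3.0037  2.8972]
1 [-0.2953 -0.0811  0.1225]
-1 [0.1758 0.1103 0.0731]
```

Emit:
{"api": "arm_command", "payload": {"plan": [[[-0.243, 0, 0, 0, 0, 0, 0.54], [-0.243, 0, 0, 0, 0, 0, 0.54], [-0.243, 0, 0, 0, 0, 0, 0.54], [0, -0.188, 0.181, 0, 0, 0, 0.54], [0, -0.188, 0.181, 0, 0, 0, 0.54], [0, -0.188, 0.181, 0, 0, 0, 0.54], [0, -0.188, 0.181, 0, 0, 0, 0.54], [0, -0.188, 0.181, 0, 0, 0, 0.54], [0, -0.188, 0.181, 0, 0, 0, 0.54], [0, -0.188, 0.181, 0, 0, 0, 0.54], [0, -0.188, 0.181, 0, 0, 0, 0.54], [0, -0.188, 0.181, 0, 0, 0, 0.54], [0, -0.188, 0.181, 0, 0, 0, 0.54], [0, -0.188, 0.181, 0, 0, 0, 0.54], [0, -0.188, 0.181, 0, 0, 0, 0.54], [0, -0.188, 0.181, 0, 0, 0, 0.54], [0, -0.188, 0.181, 0, 0, 0, 0.54], [0, -0.188, 0.181, 0, 0, 0, 0.54], [0, -0.188, 0.181, 0, 0, 0, 0.54]]]}}

```text
time_s: 2.48
tool_pos: [0.5493, -0.1921, 0.3602]
tcp_rot: [0.147, 0.692, -0.146, 0.692]
ft_force: [0.6, 0.2, 0.6]
gripper_width: 0.0499
```

Emit:
{"api": "arm_command", "payload": {"plan": [[[0, 0, 0, 0.022, 0.0138, 0.0091, 0.54], [0, 0, 0, 0.022, 0.0138, 0.0091, 0.54], [0, 0, 0, 0.022, 0.0138, 0.0091, 0.54], [0, 0, 0, 0.022, 0.0138, 0.0091, 0.54], [0, 0, 0, 0.022, 0.0138, 0.0091, 0.54], [0, 0, 0, 0.022, 0.0138, 0.0091, 0.54], [0, 0, 0, 0.022, 0.0138, 0.0091, 0.54], [0, 0, 0, 0.022, 0.0138, 0.0091, 0.54], [0, 0, 0, 0, 0, 0, 0.54], [0, 0, 0, 0, 0, 0, 0.54]]]}}

```text
time_s: 3.72
tool_pos: [0.5493, -0.1905, 0.3606]
tcp_rot: [0.658, 0.649, -0.272, 0.269]
ft_force: [0.8, -0.3, 0.2]
gripper_width: 0.0495
```

```bash
cat > st.py <<'E'
from h import *
from plant import *
s=read_state();np.set_printoptions(precision=4,suppress=True)
print(s["time_s"],"box",box(s["tool_pos"]),"F",s["ft_force"],"w",s["gripper_width"]);print(s["qpos"]);print(R.from_quat(s["tcp_rot"]).as_matrix())
print("rot left",(R.from_quat(s["tcp_rot"]).inv()*Rt(np.radians(45),-1)).as_rotvec(degrees=True)/360)
E
python3 - <<'E'
from st import *
for t in (W(-.19,.04,.36),W(-.19,.04,.104),W(-.16,.04,.104),W(-.056,0,.104),W(.015,0,.104)): print(shift(s,t))
E
```

```text
3.725 box [-0.1902  0.0402  0.3606] F [ 0.7581 -0.3393  0.2169] w 0.049540452924523054
[ 0.2248  0.5395  0.5829  1.4676 -0.8196  1.8262  0.8575]
[[ 0.0097  0.9999 -0.009 ]
 [ 0.7069 -0.0132 -0.7072]
 [-0.7073  0.0005 -0.707 ]]
rot left [0.0003 0.     0.0002]
[0.0027 0.001  0.0015]
[0.908  0.0003 0.9064]
[1.0141 0.0007 0.8003]
[1.3814 0.202  0.433 ]
[1.6324 0.2029 0.1819]
```

Emit:
{"api": "arm_command", "payload": {"plan": [[[0.13, 0, 0.13, 0, 0, 0, 0.54], [0.13, 0, 0.13, 0, 0, 0, 0.54], [0.13, 0, 0.13, 0, 0, 0, 0.54], [0.13, 0, 0.13, 0, 0, 0, 0.54], [0.13, 0, 0.13, 0, 0, 0, 0.54], [0, 0, 0, 0, 0, 0, 0.54], [0, 0, 0, 0, 0, 0, 0.54]]]}}

```text
time_s: 4.6
tool_pos: [0.5498, -0.1903, 0.178]
tcp_rot: [0.658, 0.649, -0.272, 0.269]
ft_force: [0.3, 1.0, 1.8]
gripper_width: 0.0495
```

Run:
```python
from st import *
for t in (W(-.19,.04,.104),W(-.16,.04,.104),W(-.056,0,.104),W(.015,0,.104)): print(shift(s,t))
c=camera("scene"); cv2.imwrite("pics/s1.png",c["frame"])
```

```text
4.6 box [-0.19    0.0397  0.178 ] F [0.3066 0.9889 1.7661] w 0.049545770858225126
[ 0.2528  0.7281  0.535   1.6115 -0.8753  1.5972  1.0747]
[[ 0.0104  0.9999 -0.009 ]
 [ 0.7068 -0.0137 -0.7073]
 [-0.7073  0.001  -0.7069]]
rot left [0.0003 0.     0.0001]
[ 0.2617 -0.0017  0.2616]
[ 0.3677 -0.0014  0.1555]
[ 0.7351  0.1997 -0.2119]
[ 0.9861  0.2004 -0.463 ]
```

View pics/s1.png

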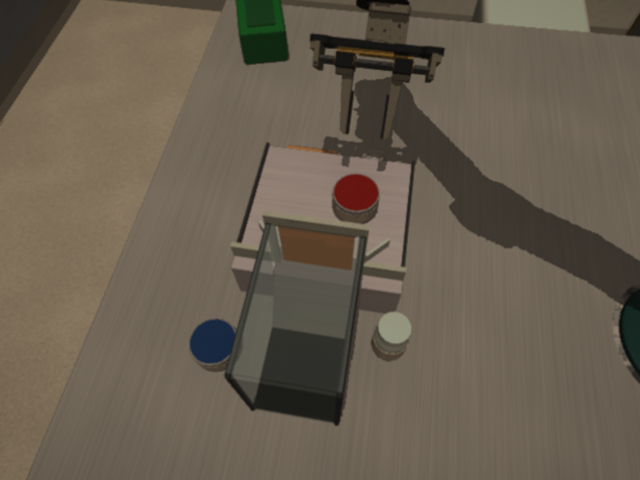

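The fingertips, near (347,130) and (387,135), are behind the tin; nothing has been touched. Next: lower, then approach to contact.

Emit:
{"api": "arm_command", "payload": {"plan": [[[0.087, 0, 0.087, 0, 0, 0, 0.54], [0.087, 0, 0.087, 0, 0, 0, 0.54], [0.087, 0, 0.087, 0, 0, 0, 0.54], [0, 0, 0, 0, 0, 0, 0.54], [0.035, 0, -0.035, 0, 0, 0, 0.54], [0.035, 0, -0.035, 0, 0, 0, 0.54], [0.035, 0, -0.035, 0, 0, 0, 0.54], [0.035, 0, -0.035, 0, 0, 0, 0.54], [0, 0, 0, 0, 0, 0, 0.54]]]}}

```text
time_s: 5.78
tool_pos: [0.5496, -0.1498, 0.1032]
tcp_rot: [0.658, 0.649, -0.272, 0.268]
ft_force: [-0.9, -0.9, 0.6]
gripper_width: 0.0498
```

Run:
```python
from st import *
for t in (W(-.054,0,.104),W(.015,0,.104)): print(shift(s,t))
for n,r in (("top",(270,200,430,330)),("scene",(270,150,400,260))):
    q=red(camera(n),r); print(n,q, box(np.r_[q[0]/1000,.13]))
```

```text
5.775 box [-0.1494  0.0406  0.1032] F [-0.9197 -0.8635  0.6039] w 0.04977797838757151
[ 0.2203  0.7943  0.4933  1.6963 -0.9357  1.4699  1.1389]
[[ 0.01    0.9999 -0.0108]
 [ 0.708  -0.0147 -0.706 ]
 [-0.7061 -0.0006 -0.7081]]
rot left [ 0.     -0.0002  0.0002]
[ 0.3349  0.2035 -0.3397]
[ 0.5792  0.2039 -0.5833]
top (array([ 551.3317, -114.6365]), (551.32763671875, -114.69683837890625), 33.738525390625) [-0.1143  0.0394  0.13  ]
scene (array([ 549.4486, -114.0091]), (549.478271484375, -114.32324981689453), 33.83877182006836) [-0.1137  0.0413  0.13  ]
```

In contact (tin moved about 4 mm). Pushing obliquely towards the opening's centre.

Emit:
{"api": "arm_command", "payload": {"plan": [[[0.028, 0.017, -0.0283, 0, 0, 0, 0.54], [0.028, 0.017, -0.0283, 0, 0, 0, 0.54], [0.028, 0.017, -0.0283, 0, 0, 0, 0.54], [0.028, 0.017, -0.0283, 0, 0, 0, 0.54], [0.028, 0.017, -0.0283, 0, 0, 0, 0.54], [0.028, 0.017, -0.0283, 0, 0, 0, 0.54], [0.028, 0.017, -0.0283, 0, 0, 0, 0.54], [0.028, 0.017, -0.0283, 0, 0, 0, 0.54], [0, 0, 0, 0, 0, 0, 0.54]]]}}

```text
time_s: 7.0
tool_pos: [0.5779, -0.0865, 0.1034]
tcp_rot: [0.658, 0.649, -0.272, 0.268]
ft_force: [-0.8, 0.1, 0.1]
gripper_width: 0.0498
```

Run:
```python
from st import *
for t in (W(-.054,0,.104),W(.015,0,.104)): print(shift(s,t))
for n,r in (("top",(270,200,430,330)),("scene",(270,150,400,260))):
    c=camera(n);q=red(c,r); print(n,q, box(np.r_[q[0]/1000,.13]))
    cv2.imwrite(f"pics/{n}2.png",c["frame"])
```

```text
7.0 box [-0.0857  0.0133  0.1034] F [-0.8249  0.0844  0.0655] w 0.049841843188639184
[ 0.132   0.7754  0.4637  1.7207 -0.9861  1.4132  1.0722]
[[ 0.0098  0.9999 -0.011 ]
 [ 0.7085 -0.0147 -0.7056]
 [-0.7057 -0.0008 -0.7085]]
rot left [ 0.     -0.0003  0.0002]
[ 0.1098  0.0664 -0.114 ]
[ 0.3543  0.0668 -0.3575]
top (array([579.494 , -51.4712]), (579.38037109375, -51.40306091308594), 33.975921630859375) [-0.0507  0.0122  0.13  ]
scene (array([577.63  , -71.7645]), (577.94140625, -64.13752746582031), 30.4963436126709) [-0.071   0.0138  0.13  ]
```

View pics/scene2.png

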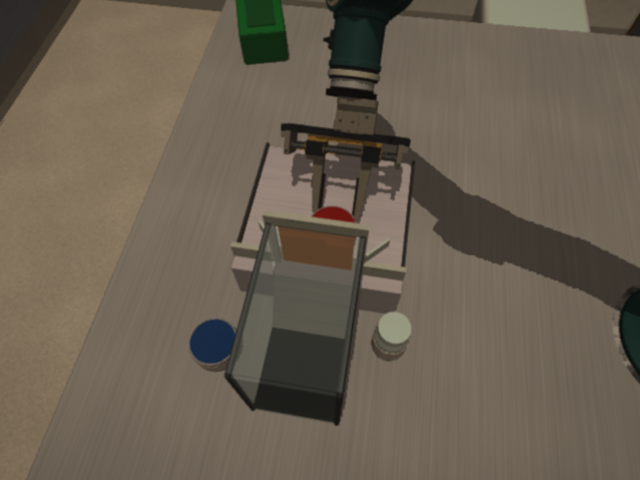

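The tin (lid top at about (333,214)) sits between the fingers and tracks well. Finishing the oblique stretch, then pushing straight through.

Emit:
{"api": "arm_command", "payload": {"plan": [[[0.027, 0.0165, -0.028, 0, 0, 0, 0.54], [0.027, 0.0165, -0.028, 0, 0, 0, 0.54], [0.027, 0.0165, -0.028, 0, 0, 0, 0.54], [0.027, 0.0165, -0.028, 0, 0, 0, 0.54], [0.03, 0, -0.03, 0, 0, 0, 0.54], [0.03, 0, -0.03, 0, 0, 0, 0.54], [0, 0, 0, 0, 0, 0, 0.54]]]}}

```text
time_s: 7.98
tool_pos: [0.5915, -0.0385, 0.104]
tcp_rot: [0.658, 0.649, -0.272, 0.268]
ft_force: [-0.8, -1.1, -1.1]
gripper_width: 0.0499
```

Run:
```python
from st import *
for t in (W(-.02,0,.104),W(.015,0,.104)): print(shift(s,t))
c=camera("scene"); cv2.imwrite("pics/s3.png",cv2.resize(c["frame"][120:420,200:440],None,fx=2,fy=2))
```

```text
7.975 box [-0.0375  0.0004  0.104 ] F [-0.7609 -1.0622 -1.1304] w 0.04994654785567022
[ 0.0675  0.7576  0.4421  1.7453 -1.0213  1.3672  1.0287]
[[ 0.0097  0.9999 -0.0112]
 [ 0.7086 -0.0148 -0.7054]
 [-0.7055 -0.0011 -0.7087]]
rot left [-0.     -0.0004  0.0002]
[ 0.0621  0.0022 -0.0616]
[ 0.1861  0.0024 -0.185 ]
```

View pics/s3.png

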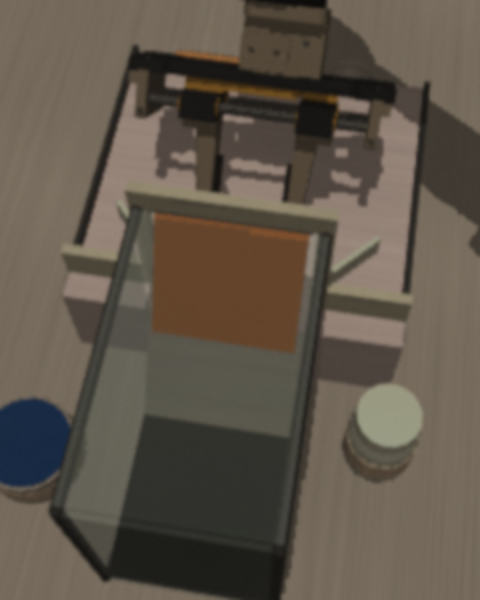

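The flap (orange, crop rows 213–350) is swung in by the tin, and the fingers are centred in the opening. Pushing over the edge.

Emit:
{"api": "arm_command", "payload": {"plan": [[[0.0265, 0, -0.0265, 0, 0, 0, 0.54], [0.0265, 0, -0.0265, 0, 0, 0, 0.54], [0.0265, 0, -0.0265, 0, 0, 0, 0.54], [0.0265, 0, -0.0265, 0, 0, 0, 0.54], [0.0265, 0, -0.0265, 0, 0, 0, 0.54], [0.0265, 0, -0.0265, 0, 0, 0, 0.54], [0.0265, 0, -0.0265, 0, 0, 0, 0.54], [0, 0, 0, 0, 0, 0, 0.54], [0, 0, 0, 0, 0, 0, 0.54], [0, 0, 0, 0, 0, 0, 0.54], [0, 0, 0, 0, 0, 0, 0.54]]]}}

```text
time_s: 9.4
tool_pos: [0.5923, 0.0123, 0.1037]
tcp_rot: [0.659, 0.648, -0.273, 0.268]
ft_force: [-0.4, -0.3, -0.1]
gripper_width: 0.0497
```

Run:
```python
from st import *
c=camera("scene"); cv2.imwrite("pics/s4.png",cv2.resize(c["frame"][120:420,200:440],None,fx=2,fy=2))
```

```text
9.4 box [0.0133 0.0004 0.1037] F [-0.3704 -0.2788 -0.1048] w 0.04972548652538426
[ 0.0008  0.729   0.42    1.795  -1.0574  1.3076  0.9983]
[[ 0.0107  0.9999 -0.0126]
 [ 0.7076 -0.0165 -0.7064]
 [-0.7066 -0.0013 -0.7077]]
rot left [-0.0002 -0.0001  0.0001]
```

View pics/s4.png

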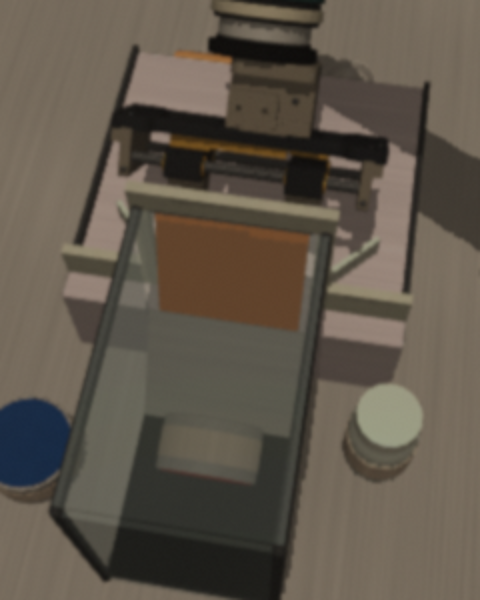

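The tin lies in the box at crop (210,447); the flap now rests on the fingers. Withdrawing straight back.

Emit:
{"api": "arm_command", "payload": {"plan": [[[-0.05, 0, 0.05, 0, 0, 0, 0.54], [-0.05, 0, 0.05, 0, 0, 0, 0.54], [-0.07, 0, 0.07, 0, 0, 0, 0.54], [-0.1, 0, 0.1, 0, 0, 0, 0.54], [-0.1, 0, 0.1, 0, 0, 0, 0.54], [-0.1, 0, 0.1, 0, 0, 0, 0.54], [0, 0, 0, 0, 0, 0, 0.54], [-0.1, 0, -0.1, 0, 0, 0, 0.54], [-0.1, 0, -0.1, 0, 0, 0, 0.54], [-0.1, 0, -0.1, 0, 0, 0, 0.54], [0, 0, 0, 0, 0, 0, 0.54], [0, 0, 0, 0, 0, 0, 0.54], [0, 0, 0, 0, 0, 0, 0.54], [0, 0, 0, 0, 0, 0, 0.54], [0, 0, 0, 0, 0, 0, 0.54], [0, 0, 0, 0, 0, 0, 0.54]]]}}

```text
time_s: 11.45
tool_pos: [0.5903, -0.1204, 0.1883]
tcp_rot: [0.658, 0.648, -0.273, 0.268]
ft_force: [-0.0, 0.8, 1.0]
gripper_width: 0.05
```

Run:
```python
from st import *
import pickle
d0=pickle.load(open("c0.pkl","rb"))
for n in ("scene","top"):
    c=camera(n); d=cv2.absdiff(camera(n)["frame"],c["frame"]); print(n,"frame-to-frame max",d.max())
    im=cv2.resize(c["frame"][120:420,200:440],None,fx=2,fy=2) if n=="scene" else cv2.resize(c["frame"][150:360,150:480],None,fx=2.4,fy=2.4)
    cv2.imwrite(f"pics/{n}5.png",im)
    # flap lower edge via orange mask
    for lab,fr in (("start",d0[n]),("now",c)):
        b=blob(fr,(100,120,40),(125,255,255))[:,0]; print(n,lab,"blue",b.mean(0))
        if n=="scene":
            o=blob(fr,(5,120,60),(20,255,255),roi=(265,222,365,300))[:,0]; print("flap bbox",cv2.boundingRect(o))
```

```text
11.45 box [-0.1194  0.0004  0.1883] F [-0.0016  0.785   0.9539] w 0.050040958560696694
[ 0.1512  0.6993  0.5059  1.6223 -0.9243  1.5464  0.9697]
[[ 0.0103  0.9999 -0.0125]
 [ 0.7077 -0.0161 -0.7063]
 [-0.7064 -0.0016 -0.7078]]
rot left [-0.0002 -0.0002  0.0001]
scene frame-to-frame max 26
scene start blue [212.3    340.9333]
flap bbox (279, 227, 75, 42)
scene now blue [212.2833 340.975 ]
flap bbox (279, 227, 75, 42)
top frame-to-frame max 20
top start blue [253.4651 191.2326]
top now blue [253.4767 191.2558]
```

View pics/scene5.png

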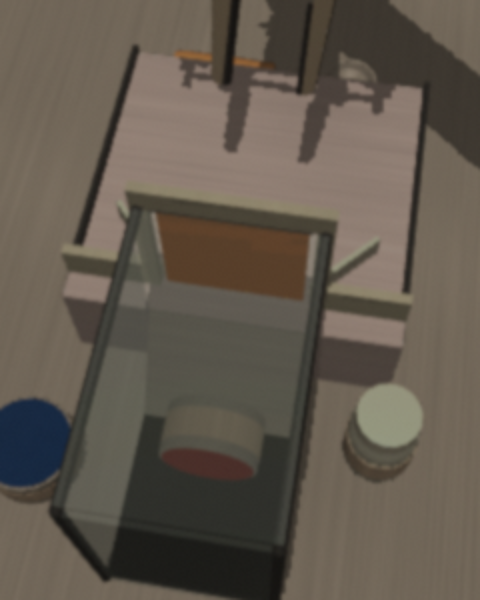

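View pics/top5.png

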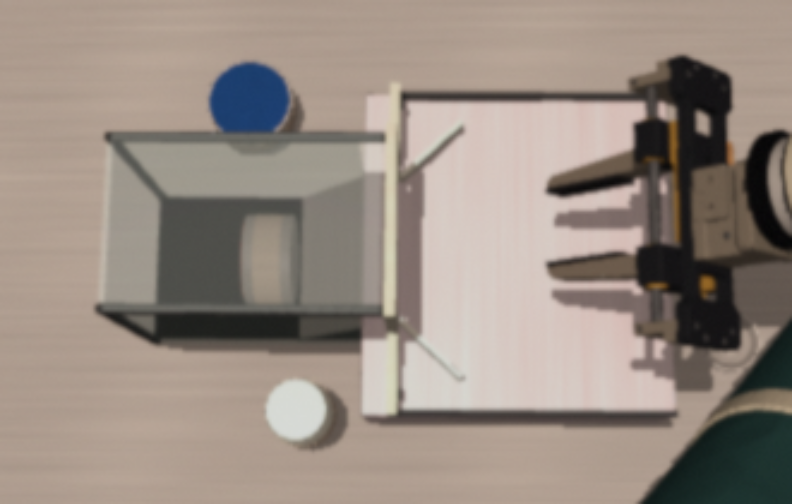

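Flap is shut (same outline as at the start). The tin stands on its rim in the box, tilted a little differently than in the previous picture, so I'll let it settle and check that it's at rest.

Emit:
{"api": "arm_command", "payload": {"plan": [[[0, 0, 0, 0, 0, 0, 0.54], [0, 0, 0, 0, 0, 0, 0.54], [0, 0, 0, 0, 0, 0, 0.54], [0, 0, 0, 0, 0, 0, 0.54], [0, 0, 0, 0, 0, 0, 0.54], [0, 0, 0, 0, 0, 0, 0.54], [0, 0, 0, 0, 0, 0, 0.54], [0, 0, 0, 0, 0, 0, 0.54], [0, 0, 0, 0, 0, 0, 0.54], [0, 0, 0, 0, 0, 0, 0.54], [0, 0, 0, 0, 0, 0, 0.54], [0, 0, 0, 0, 0, 0, 0.54], [0, 0, 0, 0, 0, 0, 0.54], [0, 0, 0, 0, 0, 0, 0.54], [0, 0, 0, 0, 0, 0, 0.54], [0, 0, 0, 0, 0, 0, 0.54]]]}}

```text
time_s: 13.65
tool_pos: [0.5903, -0.1204, 0.1885]
tcp_rot: [0.658, 0.648, -0.273, 0.268]
ft_force: [-0.2, -0.9, 0.6]
gripper_width: 0.0499
```

Run:
```python
from st import *
import time
old=cv2.imread("pics/scene5.png")
C=[camera("scene") for _ in range(8)]
now=cv2.resize(C[0]["frame"][120:420,200:440],None,fx=2,fy=2)
roi=(slice(390,500),slice(150,275)); g=lambda im:cv2.GaussianBlur(im,(9,9),0)
print("vs 2 s ago: tin",cv2.absdiff(g(old),g(now))[roi].max(),"deck bg",cv2.absdiff(g(old),g(now))[150:260,330:400].max())
a,b=[cv2.GaussianBlur(C[i]["frame"][310:375,270:340],(5,5),0) for i in (0,7)]
print("0.35s apart tin",cv2.absdiff(a,b).max())
c=C[0]
n=blob(c,(0,70,30),(12,255,255),(165,70,30),(180,255,255),roi=(270,320,345,375))[:,0]
print("lid px",cv2.boundingRect(n), "lid centre at z~.05",box(onz(c,[n.mean(0)],.045)[0]))
t=camera("top"); print("tin underside side (top view)",[box(p) for p in onz(t,[(150+295/2.4,150+262/2.4),(150+243/2.4,150+262/2.4)],.05)])
j0=None
```

```text
13.65 box [-0.1194  0.0003  0.1885] F [-0.1946 -0.8982  0.5931] w 0.049856432947953555
[ 0.1512  0.699   0.5059  1.6223 -0.9243  1.5464  0.9697]
[[ 0.0105  0.9999 -0.0123]
 [ 0.7077 -0.0161 -0.7063]
 [-0.7064 -0.0013 -0.7078]]
rot left [-0.0002 -0.0002  0.0001]
vs 2 s ago: tin 1 deck bg 1
0.35s apart tin 1
lid px (281, 344, 46, 16) lid centre at z~.05 [ 0.121  -0.0001  0.045 ]
tin underside side (top view) [array([0.0807, 0.0013, 0.05  ]), array([0.1238, 0.0017, 0.05  ])]
```

```bash
python3 -c "
from plant import *
print(close_job())"
```

```text
the job is handed in; nothing more can be done
None
```

The red tin is in the clear box, the flap is shut again, and I handed the job in at about 14 s of the 45 s allowed. `close_job()` gives no verdict, so the results below come from my own checks.

I tilted the fingers 45° forward, set them 50 mm apart and pushed the tin along the deck. It went obliquely to the middle of the opening, then straight through the flap and over the edge. The fingers then came straight back out.

- **Tin:** it stands on its rim on the box floor with its lid facing the far wall. I estimate the centre of its underside about 80 mm past the flap plane and about 50 mm above the bench; I assumed that height from its pose rather than measuring it. It moved slightly between the two pictures just after the drop. Pictures about 2 s apart after that showed no movement.
- **Flap:** its outline in the scene camera is the same as before the push.
- **Blue tin, jar and spoon:** the blue tin's position is unchanged to a fraction of a pixel. The jar and spoon I checked only by eye. The jar looked in place, but the gripper partly hid the spoon in the last pictures.

Wrist forces were about 2 N or less at every reading I took, and no check failed or disagreed.

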